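Set the clock hand to the marker and lock it

TASK

On the clockmaker's setting stand, turn the round black knob until the tip of the dial's hand points at the point of the brass marker on the rim, and let go of the knob; do not push the hand or the marker themselves. Then lock the setting: lift the flat steel lock plate out of its wooden rest by its wooden grip and slide it edge down, upright, into the slot of the stand's dark steel block until it is fully home, and let go. Leave the other things on the bench where they are.

Things in the scene. Friction and masses are not known exactly. Their poses are not given: they have to be found in the camera images.
- stand: fixed setting stand: grey base 270 x 210 x 12 mm carrying a round wooden clock case (170 mm across, white dial) centred at (55, 0) mm in the stand's frame, the knob at (-85, 50) mm and the slotted dark steel lock block at (-85, -60) mm. Origin on the bench about under the base's centre; x from the knob side to the dial side, z up. Case, dial and marker are lower than 61 mm
- knob: round black fluted knob, 50 mm across, turning about a vertical axis on a brass pillar; gripping part from 74 to 110 mm above the bench; its frame turns with it (z up). Turns easily, stays where it is left. Gears turn the hand the same way by half the knob's angle
- knob_grip (a point): on the knob's axis, middle height of its gripping part (92 mm above the bench)
- pointer: the dial's only hand, dark steel, flat, 2 mm thick, 62 mm from axis to tip, 56 mm above the bench; origin on its vertical axis (the dial's centre), x points along the hand to its tip, z up. Always starts anticlockwise of the marker (seen from above), 0.3 to 1.35 rad off
- pointer_tip (a point): the tip of the hand, 62 mm from its axis
- marker: brass rider with a triangular point, 16 mm wide, clipped stiffly on the dial's rim and pointing inward at the dial's centre; origin on the dial's axis, x points from there to the rider; it is set at a different angle each time and must not be shifted
- marker_aim (a point): the point, 2 mm inside the marker's point, 62 mm from the dial's axis at the hand's height, where the hand's tip has to come
- slot_floor (a point): centre of the floor of the lock block's slot, 18 mm above the bench; axes as the stand's. The slot is 10 mm wide (x) and 86 mm long (y); its walls rise to 44 mm above the bench and flared lips widen the mouth to about 24 mm (in x) at 54 mm
- rest: fixed wooden rest, 61 x 104 x 44 mm high, with a slot 9 mm wide (x) and 80 mm long (y) whose floor is 14 mm above the bench; origin under its centre on the bench, z up. The lock plate starts in it
- plate: loose steel lock plate standing on edge: 6 mm thick (x), 70 mm wide (y), 70 mm high (z), about 0.25 kg, with a wooden grip 18 mm thick (x), 60 mm long (y) and 32 mm high on its upper edge (69 to 101 mm above the lower edge). Origin at the centre of the plate's lower edge, z up
- plate_grip (a point): centre of the plate's wooden grip, 85 mm above the plate's lower edge
- drivers: bystander: round brass screwdriver stand, 90 mm across, six small screwdrivers fanned out to about 122 mm height; origin under its centre
- loupe: bystander: black eyeglass loupe, 48 mm across, 42 mm high; origin under its centre
- jar: bystander: small amber oil jar, 48 mm across, 60 mm high; origin under its centre
Mind the look-alikes: they are no part of the job. Of the things like the plate, leave any that is pink or purple; of the rest the smaller one is meant.

How it is judged:
On the way, in this order (a step that is already met when the one before it is completed fails the run):
1. the hand's tip stands at the marker's point with the knob let go, the lock plate not yet in the slot (horizontal distance between pointer_tip and marker_aim below 0.005 m and contact force between the fingers and knob below 0.1 N and horizontal distance between plate and slot_floor above 0.03 m), for 0.3 s.
2. the lock plate is fully home in the lock block's slot (z of plate in the frame of slot_floor between -0.005 and 0.005 m and x of plate in the frame of slot_floor between -0.006 and 0.006 m and y of plate in the frame of slot_floor between -0.012 and 0.012 m and angle between plate's own z axis and vertical below 0.2 rad and angle between the x axis of plate and the x axis of stand, either way round below 0.2 rad), for 0.2 s.
At the end, for the whole second after the job is handed in: the hand's tip is within 5 mm of the marker's aiming point; the lock plate stands in the lock block's slot, its lower edge within 5 mm of the slot floor, within 6 mm across and 12 mm along the slot's centre, upright and in line with the slot within 0.2 rad; hand and plate are at rest and released (all of step 2 and horizontal distance between pointer_tip and marker_aim below 0.005 m and linear speed of plate below 0.02 m/s and angular speed of pointer below 0.05 rad/s); the robot touches nothing.
It fails at once if the hand is pushed directly (over 1 N) (contact force between pointer and anything else above 1 N).
It fails at once if the marker is shifted by more than 4 mm (distance of marker_aim from where it was at the start of the episode above 0.004 m).
It fails at once if a bystander (screwdriver stand, loupe or jar) is shifted by more than 30 mm (distance of any of drivers, loupe, jar from where it was at the start of the episode above 0.03 m).
It also fails if it takes over 67 s, if anything falls off the work surface, if the arm or the gripper's body presses on something with over 40 N, if the wrist force passes 120 N, or if a joint passes its speed limit or range.

ROBOT

A 6-joint arm with a two-finger parallel gripper is mounted at the origin on the work surface. World frame = base frame: x ahead of the robot, y to its left, z up, the work surface at z = 0. Lengths are in m, angles in rad, forces in N, time in s.
With the tool pointing down it reaches from about 0.25 to 0.725 m from the base axis. Payload 4 kg.
Tool frame: the origin (TCP) lies between the finger pads; the fingertips stand 11 mm ahead of it and the grasp point (between the pads) lies 8 mm behind it (bot.tip_extent is the distance from the TCP to the fingertips, in m); z points along the fingers, y is the line along which they close (so a half turn about z gives the same grasp; the last joint's range is limited). The gripper opens to 85 mm and grips with 20 to 120 N. Pads are 22 mm wide; open, the fingers measure 114 mm over their backs; the gripper's body (76 mm by 85 mm) begins 54 mm behind the grasp point. The pads swing forward as they close: fully open they stand 13 mm farther back than shut.
Start: joints at [1.222, 0.241, 0.005, 1.335, 0, 1.571], TCP at [0.171, 0.47, 0.242] pointing down, gripper open.
Joint ranges: [-2.72, 2.72], [-1.05, 1.87], [-1.09, 1.28], [-1.99, 2.15], [-1.42, 1.44], [-3.14, 3.14]. Speed limits (rad/s): [2.79, 2.79, 3.14, 3.14, 3.14, 3.14].

INTERFACE

Orientations are given as a unit quaternion [x, y, z, w].
In Python, from workcell import bot gives the robot as it stands. The module is installed in compiled form; this text tells all that it offers.
- The arm moves only by the tool drive_tool, never from a script. Its argument "rows" is a list of rows, each an object of numbers: "dx", "dy", "dz": the shift along the tool's x, y, z in units of 50 mm (1.0 is 50 mm); "wx", "wy", "wz": the turn, a rotation vector about the tool's x, y, z in units of 5 degrees (1.0 is 5 degrees); "hand": the finger opening in mm, from 0 to 85.4. A call has 1 to 20 rows; each row is the pose to reach, as a shift and turn from the pose commanded when the call began, along the tool's axes at that moment; what a row does not reach only later rows make up. A row lasts 1/10 s, in which the tool goes at most 50 mm and 8.59 degrees, less where a joint would pass 70% of its speed; a pose out of reach is approached as far as the arm can. A call with a gripper value outside its range is refused whole. The fingers move at their own pace and stop on an object; the grip force is fixed at half the most. Time passes only in rows, so rows that repeat a pose let the fingers close. It gives the time, the measured TCP pose, the force, the opening and the grip force at its end, in the units of the state.
- bot.get_obs(): the state, without advancing time (a new reading comes with each control period).
- bot.camera(name): name is "side" or "top"; returns the picture (400x640x3 uint8, red, green, blue); there is no depth.
- bot.get_calibration(name): a dict with "vfov" (degrees; the focal length in pixels is half the picture's height over the tangent of half this angle, whatever the lens; pixels are square), "cx", "cy" (the principal point, pixels), "k1" (the pictures are not rectified: a ray, as slopes to the right and down, at radius r is drawn at 1 + k1 r^2 times it, then the intrinsics apply), "origin" and "rotation" of the camera in the world. Camera axes: x right, y up, looking along -z (the intrinsics and any distortion apply to the point x, -y, -z); pixel columns grow to the right and rows downward; lengths in m; the calibration is good to about 2 mm. A picture is of the moment at which its call begins. get_calibration takes no time and is no camera call.
- bot.job_done(): hands the job in; it is judged then, once.
Trained networks look in the newest picture that a camera, given by its name, has taken for a name from the list of things; names that differ only in an ending like _2 or _b are one class to them, and where a whole thing is asked for, a point or a joint stands for the part that bears it (a point fixed in the world has none). Each returns a list of dicts, best first, with "score" (0 to 1); they miss things now and then, are a little off and sometimes report something else, mostly with a low value. They report only what shows in the picture. A call takes as long as a camera call. They do not tell look-alikes from the thing itself.
- bot.look_for(camera, thing): "extent" ([centre column, centre row, width, height] in pixels, round what is visible of it).
- bot.outline_of(camera, thing): "region" (400x640 bool, what is visible of it) and "extent" ([centre column, centre row, width, height] in pixels, round what is visible of it).
The state is a dict: "clock": time; "joint_pos": joint angles; "joint_vel": joint speeds; "tau": joint torques, N m; "eef_pos": TCP position; "tool_rot": TCP orientation; "ft_force": force on the tool from outside, world axes, zero at the start; "ft_torque": the same for the moment, N m; "grip_width": finger opening in m; "grasp_force": force on a finger pad.
Only numpy, scipy, OpenCV 4.12 (cv2) and the standard library are available. Lean on these libraries where they do the work, as an engineer would, in place of code of your own. Each camera call takes 0.05 s, during which the arm holds its last target. There are 200 camera calls.

## Working session

There is one attempt and no reset: what is moved stays moved. The work goes in short steps, Python scripts to look and compute and a tool call to move; the robot and the scene stay as the last step left them, time stands still between calls to the robot, and variables do not carry over. Pictures are saved under pics/ and viewed, at most 10 in all, crops included, and the job is handed in when it is done.

Besides the shell and the picture viewer there is one more tool, called after "Request:" by a JSON object that holds its "op" and its "data". drive_tool: Moves the arm, as the interface text tells. Its arguments: {"type":"object","properties":{"rows":{"type":"array","items":{"type":"object","properties":{"dx":{"type":"number"},"dy":{"type":"number"},"dz":{"type":"number"},"wx":{"type":"number"},"wy":{"type":"number"},"wz":{"type":"number"},"hand":{"type":"number"}}}}},"required":["rows"]}

```bash
mkdir -p pics; cat > h.py <<'E'
import numpy as np, cv2
from workcell import bot
from scipy.spatial.transform import Rotation as R
def cal(n):
    c=bot.get_calibration(n); f=200/np.tan(np.radians(c['vfov'])/2)
    return c,f,np.array(c['origin']),np.array(c['rotation'])
def proj(n,P):
    c,f,o,Rm=cal(n); p=(np.atleast_2d(P)-o)@Rm
    s=np.c_[p[:,0]/-p[:,2],-p[:,1]/-p[:,2]]; r2=(s**2).sum(1,keepdims=True)
    s=s*(1+c['k1']*r2); return s*f+[c['cx'],c['cy']]
def onz(n,uv,z):
    c,f,o,Rm=cal(n); d=(np.atleast_2d(uv)-[c['cx'],c['cy']])/f; s=d.copy()
    for _ in range(20): s=d/(1+c['k1']*(s**2).sum(1,keepdims=True))
    ray=np.c_[s[:,0],-s[:,1],-np.ones(len(s))]@Rm.T
    return o+ray*((z-o[2])/ray[:,2])[:,None]
def pic(n,name):
    im=bot.camera(n); cv2.imwrite('pics/'+name,im[:,:,::-1]); return im
E
python3 - <<'E'
from h import *
for n in('top','side'):
    pic(n,n+'0.png'); c=bot.get_calibration(n); print(n,c)
    for t in('stand','knob','pointer','marker','rest','plate','drivers','loupe','jar'):
        print(t,[(np.round(d['extent']).tolist(),round(d['score'],2)) for d in bot.look_for(n,t)][:4])
print(bot.get_obs())
E
```

```text
top {'vfov': 47.427109130504704, 'cx': 320.16289985401164, 'cy': 199.0863879247421, 'k1': 0.0026206773392529288, 'origin': array([3.21147530e-01, 5.86251602e-04, 1.47377173e+00]), 'rotation': array([ 0.06249317, -0.07190038, -0.6965428 ,  0.71116318])}
stand [([371.0, 227.0, 83.0, 90.0], 0.73)]
knob [([463.0, 206.0, 40.0, 39.0], 0.6)]
pointer [([362.0, 209.0, 22.0, 6.0], 0.44)]
marker [([355.0, 187.0, 7.0, 7.0], 0.63), ([357.0, 207.0, 22.0, 8.0], 0.54)]
rest [([260.0, 203.0, 33.0, 25.0], 0.91)]
plate [([267.0, 169.0, 19.0, 22.0], 0.73), ([273.0, 239.0, 23.0, 32.0], 0.65), ([356.0, 188.0, 8.0, 8.0], 0.5), ([262.0, 198.0, 26.0, 8.0], 0.49)]
drivers [([462.0, 206.0, 36.0, 36.0], 0.89), ([360.0, 257.0, 16.0, 18.0], 0.49)]
loupe [([176.0, 238.0, 14.0, 15.0], 0.74)]
jar []
side {'vfov': 54.75347224028633, 'cx': 316.74912610937895, 'cy': 196.43610660313723, 'k1': -0.008266241775157649, 'origin': array([0.3517445 , 0.85407537, 0.81510271]), 'rotation': array([-0.05091263,  0.42150249,  0.8979276 , -0.11605854])}
stand [([345.0, 183.0, 90.0, 53.0], 0.93), ([292.0, 239.0, 19.0, 30.0], 0.21)]
k
[... 584 characters left out ...]
, 0.53)]
{'clock': 1.0, 'joint_pos': array([1.22199428e+00, 2.40583829e-01, 4.98344821e-03, 1.33520595e+00,
       3.20551004e-05, 1.57076662e+00]), 'joint_vel': array([-0.00042634, -0.00010033, -0.00159226, -0.00031348,  0.00098375,
        0.00101719]), 'tau': array([ 1.52617936e-04, -3.72218013e+01,  2.52695793e+01,  1.20617486e-03,
        3.56269288e-05,  1.23805307e-05]), 'eef_pos': array([0.17087363, 0.4698845 , 0.24230822]), 'tool_rot': array([ 1.73503650e-01,  9.84833226e-01, -2.14347546e-06, -1.66521591e-05]), 'ft_force': array([ 0.27457633,  0.03324507, -0.20649015]), 'ft_torque': array([-0.05758993,  0.02320755, -0.00352897]), 'grasp_force': 0.0, 'grip_width': 0.0853769609292342}
```

```bash
sed -i "s/np.array(c\['rotation'\])/R.from_quat(c['rotation']).as_matrix()/" h.py
python3 - <<'E'
import cv2
a=cv2.imread('pics/top0.png')[140:300,160:490]; cv2.imwrite('pics/t1.png',cv2.resize(a,(792,384),interpolation=cv2.INTER_CUBIC))
a=cv2.imread('pics/side0.png')[100:300,230:430]; cv2.imwrite('pics/s1.png',cv2.resize(a,(600,600),interpolation=cv2.INTER_CUBIC))
E
```

```text
(no output)
```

View pics/t1.png

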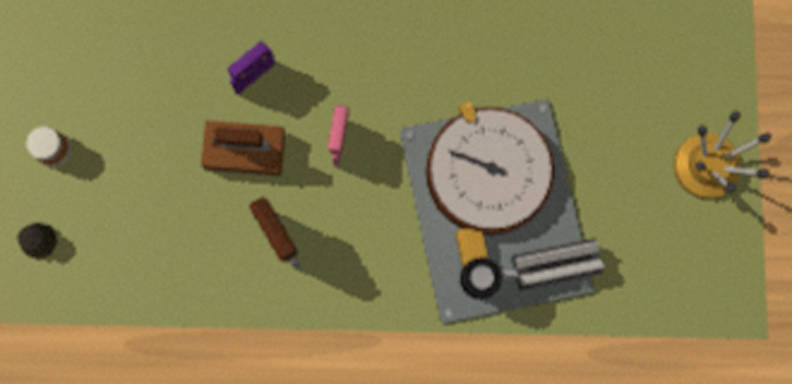

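View pics/s1.png

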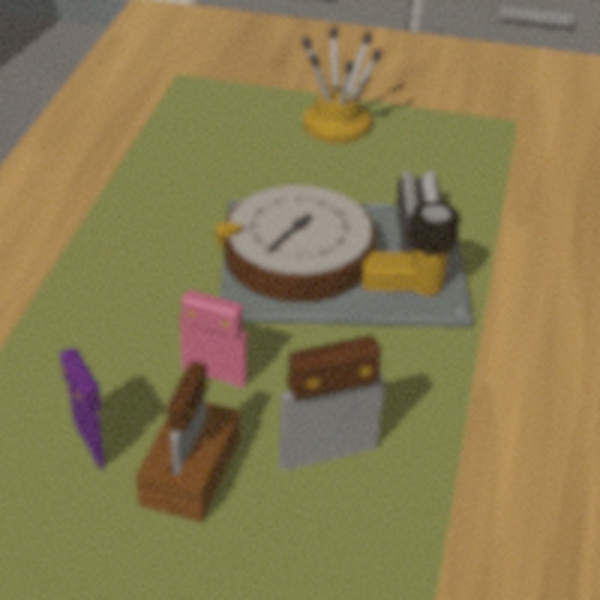

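The top view shows the dial (crop 490,168) with its hand pointing left, the marker at (468,112), and the knob at (481,278). The lock block is at (557,262). The rest with the plate is at (243,147). The wooden-gripped plate at (272,230) is free-standing and larger, so it is the look-alike.

```bash
python3 - <<'E'
from h import *
im=cv2.imread('pics/top0.png')[:,:,::-1]
C=lambda u,v:(u/2.4+160-.3,v/2.4+140-.3)
pts=dict(dial=(C(490,168),.052),knob=(C(481,277),.110),tip=(C(452,152),.056),hub=(C(494,169),.056),mark=(C(468,112),.056),
 blkA=(C(515,272),.054),blkB=(C(601,253),.054),c1=(C(404,127),.012),c2=(C(549,100),.012),c4=(C(443,323),.012),c3=(C(595,290),.012),
 gA=(C(215,134),.115),gB=(C(262,137),.115),r1=(C(206,122),.044),r2=(C(284,127),.044),r3=(C(281,174),.044),r4=(C(203,166),.044),
 big=(C(270,228),.1),pinkA=(C(341,107),.1),pinkB=(C(334,152),.09),dec1=(C(258,203),.1),dec2=(C(290,258),.1))
for k,(uv,z) in pts.items(): print(k,np.round(uv,1),np.round(onz('top',uv,z)[0]*1000,1))
for t in('plate','rest','knob'):
    for d in bot.outline_of('top',t)[:4]:
        m=d['region']; r=cv2.minAreaRect(np.argwhere(m)[:,::-1].astype(np.float32)); print(t,round(d['score'],2),np.round(r[0],1),np.round(r[1],1),round(r[2]),m.sum())
E
```

```text
dial [363.9 209.7] [ 564.1 -155.    52. ]
knob [360.1 255.1] [ 416.5 -137.6  110. ]
tip [348. 203.] [ 583.8 -104.3   56. ]
hub [365.5 210.1] [ 562.2 -159.8   56. ]
mark [354.7 186.4] [ 638.3 -125.1   56. ]
blkA [374.3 253. ] [ 427.8 -187.3   54. ]
blkB [410.1 245.1] [ 454.7 -299.5   54. ]
c1 [328.  192.6] [625.2 -41.6  12. ]
c2 [388.4 181.4] [ 667.6 -240.5   12. ]
c4 [344.3 274.3] [361.9 -97.4  12. ]
c3 [407.6 260.5] [ 409.3 -299.5   12. ]
gA [249.3 195.5] [589.3 200.4 115. ]
gB [268.9 196.8] [586.8 140.9 115. ]
r1 [245.5 190.5] [619.4 223.6  44. ]
r2 [278.  192.6] [614.9 119.5  44. ]
r3 [276.8 212.2] [551.4 121.1  44. ]
r4 [244.3 208.9] [559.8 224.6  44. ]
big [272.2 234.7] [473.2 127.6 100. ]
pinkA [301.8 184.3] [631.4  42.5 100. ]
pinkB [298.9 203. ] [574.1  50.2  90. ]
dec1 [267.2 224.3] [504.6 144.  100. ]
dec2 [280.5 247.2] [436.1 101.1 100. ]
plate 0.75 [260.2 197.9] [22.4  7.9] 6 160
plate 0.71 [264.4 168. ] [12.4 22.2] 53 251
plate 0.63 [300.5 196.2] [ 6.1 23.3] 11 129
plate 0.47 [273.8 235.4] [30.   8.6] 61 235
rest 0.86 [261.2 201.8] [32.  20.6] 5 419
rest 0.53 [260.  197.5] [ 9. 22.] 90 186
knob 0.54 [360.5 255.5] [15. 15.] 90 208
```

```bash
cat >> h.py <<'E'
def dial(n,im,c0=(565,-157),z=.054,save=None):
    """rectify dial plane around c0 (mm), 1 px = 0.5 mm, up=+y world, right=+x"""
    g=np.arange(-100,100,.5); X,Y=np.meshgrid(g+c0[0],c0[1]-g)
    uv=proj(n,np.c_[X.ravel(),Y.ravel(),np.full(X.size,z*1000)]/1000).astype(np.float32).reshape(400,400,2)
    r=cv2.remap(np.ascontiguousarray(im),uv[...,0],uv[...,1],cv2.INTER_CUBIC)
    if save: cv2.imwrite('pics/'+save,r[:,:,::-1])
    hsv=cv2.cvtColor(r,cv2.COLOR_RGB2HSV); rad=np.hypot(X-c0[0],Y-c0[1])
    wh=((hsv[...,1]<60)&(hsv[...,2]>100)).astype(np.uint8)
    k,l,st,ce=cv2.connectedComponentsWithStats(wh); i=1+np.argmax(st[1:,4])
    cs=cv2.findContours((l==i).astype(np.uint8),0,2)[0]; hull=cv2.convexHull(max(cs,key=cv2.contourArea)); e=cv2.fitEllipse(hull)
    cen=np.array([g[0]+c0[0]+e[0][0]*.5,c0[1]-g[0]-e[0][1]*.5])
    w=np.clip(120.-hsv[...,2],0,None)*(np.hypot(X-cen[0],Y-cen[1])<60)*(np.hypot(X-cen[0],Y-cen[1])>14)
    # angular vote
    a=np.arctan2(Y-cen[1],X-cen[0]); h,b=np.histogram(a,360,(-np.pi,np.pi),weights=w); h=np.convolve(np.r_[h[-10:],h,h[:10]],np.ones(21),'valid'); pk=b[h.argmax()]+.0087
    m=w*(abs(np.angle(np.exp(1j*(a-pk))))<.25); pa=pk+(m*np.angle(np.exp(1j*(a-pk)))*1).sum()/m.sum()
    ye=(hsv[...,0]>15)&(hsv[...,0]<30)&(hsv[...,1]>140)&(hsv[...,2]>120)&(np.hypot(X-cen[0],Y-cen[1])>55)&(np.hypot(X-cen[0],Y-cen[1])<98)
    k,l,st,ce=cv2.connectedComponentsWithStats(ye.astype(np.uint8))
    M=[(st[i,4],np.round([X[l==i].mean(),Y[l==i].mean()],1).tolist(),round(float(np.degrees(np.arctan2((Y[l==i]-cen[1]).mean(),(X[l==i]-cen[0]).mean()))),1)) for i in range(1,k) if st[i,4]>60]
    print(n,'cen',np.round(cen,1),'axes',np.round(np.array(e[1])*.5,1),'hand',np.round(np.degrees(pa),1),'marks',M)
    return r
def go(p,yaw):
    """print row from present pose to TCP p (mm), tool down, tool y axis at yaw deg (mod 180)"""
    o=bot.get_obs(); Rt=R.from_quat(o['tool_rot']); d=Rt.inv().apply(np.array(p)/1000-o['eef_pos'])/.05
    best=None
    for y in(yaw,yaw+180):
        c,s=np.cos(np.radians(y)),np.sin(np.radians(y)); T=R.from_matrix(np.array([[-s,c,0],[c,s,0],[0,0,-1]]).T@np.eye(3) if 0 else np.c_[[-s,c,0],[c,s,0],[0,0,-1]])
        w=np.degrees((Rt.inv()*T).as_rotvec())/5
        if best is None or np.linalg.norm(w)<np.linalg.norm(best): best=w
    print('row d',np.round(d,3),'w',np.round(best,3),'len',round(np.linalg.norm(d),1),'pos',np.round(o['eef_pos']*1000,1),'j',np.round(o['joint_pos'],2),'t',round(o['clock'],2))
E
python3 - <<'E'
from h import *
a=dial('top',cv2.imread('pics/top0.png')[:,:,::-1]); b=dial('side',cv2.imread('pics/side0.png')[:,:,::-1])
cv2.imwrite('pics/d.png',np.hstack([a,b])[:,:,::-1])
go((419,-138,170),30); go((419,-138,84),30)
E
```

```text
top cen [ 563.6 -156. ] axes [158.  158.8] hand 67.8 marks [(np.int32(1534), [475.4, -130.5], 163.9), (np.int32(1648), [640.1, -124.2], 22.6)]
side cen [ 553.6 -154.3] axes [164.6 200.7] hand 51.4 marks [(np.int32(2035), [474.9, -111.4], 151.4), (np.int32(1458), [639.2, -125.2], 18.8)]
row d [-8.819 -9.73   1.446] w [ 1.000e-03 -0.000e+00  8.003e+00] len 13.2 pos [170.9 469.9 242.3] j [ 1.22  0.24  0.01  1.34 -0.    1.57] t 1.15
row d [-8.819 -9.73   3.166] w [ 1.000e-03 -0.000e+00  8.003e+00] len 13.5 pos [170.9 469.9 242.3] j [ 1.22  0.24  0.01  1.34 -0.    1.57] t 1.15
```

View pics/d.png

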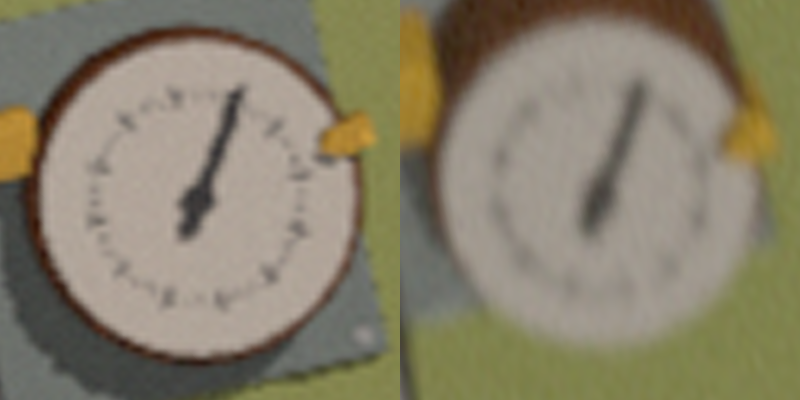

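Top dial view: the hand runs from (186,236) to its tip at (238,88), about 70°. The marker is at (349,137), about 22.5°. The hand needs to go about 47° clockwise, so the knob needs about 95°.

Request:
{"op": "drive_tool", "data": {"rows": [{"dx":-8.8,"dy":-9.75,"dz":1.4,"wz":8},{"dx":-8.8,"dy":-9.75,"dz":1.4,"wz":8},{"dx":-8.8,"dy":-9.75,"dz":1.4,"wz":8},{"dx":-8.8,"dy":-9.75,"dz":1.4,"wz":8},{"dx":-8.8,"dy":-9.75,"dz":1.4,"wz":8},{"dx":-8.8,"dy":-9.75,"dz":1.4,"wz":8},{"dx":-8.8,"dy":-9.75,"dz":1.4,"wz":8},{"dx":-8.8,"dy":-9.75,"dz":1.4,"wz":8},{"dx":-8.8,"dy":-9.75,"dz":1.4,"wz":8},{"dx":-8.8,"dy":-9.75,"dz":1.4,"wz":8},{"dx":-8.8,"dy":-9.75,"dz":1.4,"wz":8},{"dx":-8.8,"dy":-9.75,"dz":1.4,"wz":8},{"dx":-8.8,"dy":-9.75,"dz":1.4,"wz":8},{"dx":-8.8,"dy":-9.75,"dz":1.4,"wz":8},{"dx":-8.8,"dy":-9.75,"dz":1.4,"wz":8},{"dx":-8.8,"dy":-9.75,"dz":1.4,"wz":8},{"dx":-8.8,"dy":-9.75,"dz":1.4,"wz":8},{"dx":-8.8,"dy":-9.75,"dz":1.4,"wz":8}]}}

```text
invalid input at $.rows[0]: expected keys dx, dy, dz, wx, wy, wz, hand
```

```bash
python3 - <<'E'
from h import *
pic('side','s2.png');im=pic('top','t2.png'); go((419,-138,84),30)
# knob in side cam: top disc ellipse predicted
for P in([416,-138],[419,-138],[422,-138]): print(proj('side',np.array([[P[0],P[1],110],[P[0],P[1],74]])/1000).round(1).tolist())
a=cv2.imread('pics/side0.png')[140:210,340:410]; b=cv2.imread('pics/side0.png')[140:210,340:410]
for d in bot.outline_of('side','knob')[:2]: print(d['extent'],d['score'])
s=cv2.imread('pics/s2.png')[60:260,270:470]
cv2.imwrite('pics/s2c.png',cv2.resize(s,(600,600),interpolation=cv2.INTER_CUBIC))
E
```

```text
row d [-8.819 -9.731  3.166] w [ 0.    -0.     8.004] len 13.5 pos [170.9 469.9 242.3] j [1.22 0.24 0.01 1.34 0.   1.57] t 1.25
[[375.4, 170.3], [374.2, 179.5]]
[[374.4, 170.1], [373.3, 179.4]]
[[373.5, 170.0], [372.4, 179.2]]
[374.6, 175.5, 19.1, 14.8] 0.53
```

View pics/s2c.png

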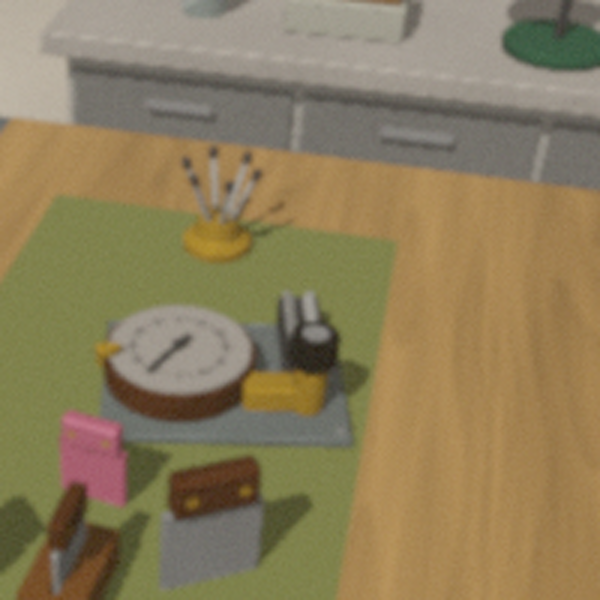

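All keys are required in each row, so the arm has not moved. The side view confirms the knob at about x 418, y -138.

Request:
{"op": "drive_tool", "data": {"rows": [{"dx":-8.8,"dy":-9.72,"dz":1.4,"wx":0,"wy":0,"wz":8,"hand":85},{"dx":-8.8,"dy":-9.72,"dz":1.4,"wx":0,"wy":0,"wz":8,"hand":85},{"dx":-8.8,"dy":-9.72,"dz":1.4,"wx":0,"wy":0,"wz":8,"hand":85},{"dx":-8.8,"dy":-9.72,"dz":1.4,"wx":0,"wy":0,"wz":8,"hand":85},{"dx":-8.8,"dy":-9.72,"dz":1.4,"wx":0,"wy":0,"wz":8,"hand":85},{"dx":-8.8,"dy":-9.72,"dz":1.4,"wx":0,"wy":0,"wz":8,"hand":85},{"dx":-8.8,"dy":-9.72,"dz":1.4,"wx":0,"wy":0,"wz":8,"hand":85},{"dx":-8.8,"dy":-9.72,"dz":1.4,"wx":0,"wy":0,"wz":8,"hand":85},{"dx":-8.8,"dy":-9.72,"dz":1.4,"wx":0,"wy":0,"wz":8,"hand":85},{"dx":-8.8,"dy":-9.72,"dz":1.4,"wx":0,"wy":0,"wz":8,"hand":85},{"dx":-8.8,"dy":-9.72,"dz":1.4,"wx":0,"wy":0,"wz":8,"hand":85},{"dx":-8.8,"dy":-9.72,"dz":1.4,"wx":0,"wy":0,"wz":8,"hand":85},{"dx":-8.8,"dy":-9.72,"dz":1.4,"wx":0,"wy":0,"wz":8,"hand":85},{"dx":-8.8,"dy":-9.72,"dz":1.4,"wx":0,"wy":0,"wz":8,"hand":85},{"dx":-8.8,"dy":-9.72,"dz":1.4,"wx":0,"wy":0,"wz":8,"hand":85},{"dx":-8.8,"dy":-9.72,"dz":1.4,"wx":0,"wy":0,"wz":8,"hand":85},{"dx":-8.8,"dy":-9.72,"dz":1.4,"wx":0,"wy":0,"wz":8,"hand":85},{"dx":-8.8,"dy":-9.72,"dz":1.4,"wx":0,"wy":0,"wz":8,"hand":85}]}}

```text
clock: 3.1
eef_pos: [0.418, -0.1358, 0.1727]
tool_rot: [0.499, 0.867, 0.0, 0.0]
ft_force: [0.5, 0.7, -0.6]
grip_width: 0.0854
grasp_force: 0.0
```

```bash
python3 - <<'E'
from h import *
go((418,-138,84),30)
E
```

```text
row d [-0.037 -0.023  1.773] w [0.003 0.001 0.031] len 1.8 pos [ 418.  -135.8  172.7] j [-0.31  0.17 -0.28  1.13  0.    0.73] t 3.1
```

Request:
{"op": "drive_tool", "data": {"rows": [{"dx":0,"dy":0,"dz":0.6,"wx":0,"wy":0,"wz":0,"hand":85},{"dx":0,"dy":0,"dz":1.2,"wx":0,"wy":0,"wz":0,"hand":85},{"dx":0,"dy":0,"dz":1.77,"wx":0,"wy":0,"wz":0,"hand":85},{"dx":0,"dy":0,"dz":1.77,"wx":0,"wy":0,"wz":0,"hand":85},{"dx":0,"dy":0,"dz":1.77,"wx":0,"wy":0,"wz":0,"hand":45},{"dx":0,"dy":0,"dz":1.77,"wx":0,"wy":0,"wz":0,"hand":45},{"dx":0,"dy":0,"dz":1.77,"wx":0,"wy":0,"wz":0,"hand":45},{"dx":0,"dy":0,"dz":1.77,"wx":0,"wy":0,"wz":0,"hand":45},{"dx":0,"dy":0,"dz":1.77,"wx":0,"wy":0,"wz":0,"hand":45},{"dx":0,"dy":0,"dz":1.77,"wx":0,"wy":0,"wz":0,"hand":45},{"dx":0,"dy":0,"dz":1.77,"wx":0,"wy":0,"wz":0,"hand":45},{"dx":0,"dy":0,"dz":1.77,"wx":0,"wy":0,"wz":0,"hand":45}]}}

```text
clock: 4.3
eef_pos: [0.4181, -0.1384, 0.0859]
tool_rot: [0.5, 0.866, -0.001, 0.001]
ft_force: [-5.5, -2.7, 8.4]
grip_width: 0.0485
grasp_force: 61.0
```

Request:
{"op": "drive_tool", "data": {"rows": [{"dx":0,"dy":0,"dz":0,"wx":0,"wy":0,"wz":1.2,"hand":45},{"dx":0,"dy":0,"dz":0,"wx":0,"wy":0,"wz":2.4,"hand":45},{"dx":0,"dy":0,"dz":0,"wx":0,"wy":0,"wz":3.6,"hand":45},{"dx":0,"dy":0,"dz":0,"wx":0,"wy":0,"wz":4.8,"hand":45},{"dx":0,"dy":0,"dz":0,"wx":0,"wy":0,"wz":6,"hand":45},{"dx":0,"dy":0,"dz":0,"wx":0,"wy":0,"wz":7.2,"hand":45},{"dx":0,"dy":0,"dz":0,"wx":0,"wy":0,"wz":8.4,"hand":45},{"dx":0,"dy":0,"dz":0,"wx":0,"wy":0,"wz":9.6,"hand":45},{"dx":0,"dy":0,"dz":0,"wx":0,"wy":0,"wz":10.8,"hand":45},{"dx":0,"dy":0,"dz":0,"wx":0,"wy":0,"wz":12,"hand":45},{"dx":0,"dy":0,"dz":0,"wx":0,"wy":0,"wz":13.2,"hand":45},{"dx":0,"dy":0,"dz":0,"wx":0,"wy":0,"wz":14.4,"hand":45},{"dx":0,"dy":0,"dz":0,"wx":0,"wy":0,"wz":15.6,"hand":45},{"dx":0,"dy":0,"dz":0,"wx":0,"wy":0,"wz":16.8,"hand":45},{"dx":0,"dy":0,"dz":0,"wx":0,"wy":0,"wz":18,"hand":45},{"dx":0,"dy":0,"dz":0,"wx":0,"wy":0,"wz":18.5,"hand":45},{"dx":0,"dy":0,"dz":0,"wx":0,"wy":0,"wz":18.5,"hand":45},{"dx":0,"dy":0,"dz":0,"wx":0,"wy":0,"wz":18.5,"hand":45}]}}

```text
clock: 6.1
eef_pos: [0.4154, -0.1376, 0.0858]
tool_rot: [0.971, 0.237, -0.002, 0.0]
ft_force: [-13.1, -1.0, 16.3]
grip_width: 0.049
grasp_force: 61.8
```

```bash
python3 - <<'E'
from h import *
a=dial('top',pic('top','t3.png'));b=dial('side',pic('side','s3.png')); cv2.imwrite('pics/d3.png',np.hstack([a,b])[:,:,::-1]); go((418,-138,84),-62)
E
```

```text
top cen [ 540.7 -170.3] axes [164.6 220.8] hand 28.9 marks [(np.int32(1407), [474.0, -121.8], 144.0), (np.int32(102), [628.0, -129.4], 25.1)]
side cen [ 554.1 -154.4] axes [165.3 197.9] hand 13.5 marks [(np.int32(1977), [475.0, -111.6], 151.6), (np.int32(1522), [639.2, -124.9], 19.2)]
row d [0.044 0.031 0.037] w [-0.006  0.055 -0.11 ] len 0.1 pos [ 415.3 -137.6   85.8] j [-0.32  0.26 -0.41  0.9  -0.    2.34] t 6.2
```

View pics/d3.png

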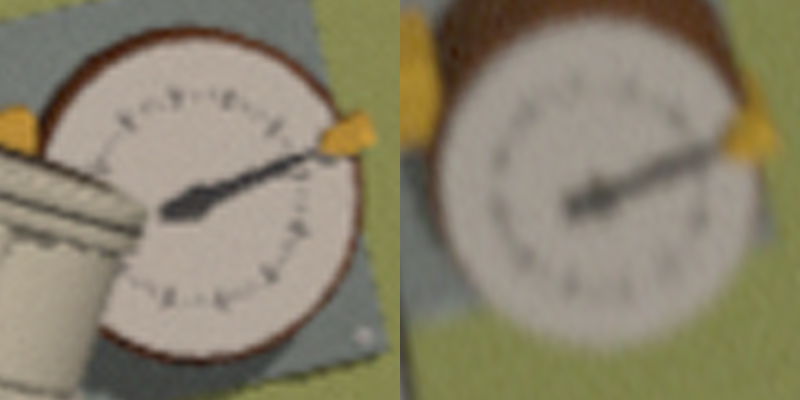

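The hand's tip meets the marker's point in both views (top (322,150), side (722,152)). Next I let go and lift.

Request:
{"op": "drive_tool", "data": {"rows": [{"dx":0,"dy":0,"dz":0,"wx":0,"wy":0,"wz":0,"hand":85},{"dx":0,"dy":0,"dz":0,"wx":0,"wy":0,"wz":0,"hand":85},{"dx":0,"dy":0,"dz":0,"wx":0,"wy":0,"wz":0,"hand":85},{"dx":0,"dy":0,"dz":0,"wx":0,"wy":0,"wz":0,"hand":85},{"dx":0,"dy":0,"dz":0,"wx":0,"wy":0,"wz":0,"hand":85},{"dx":0,"dy":0,"dz":0,"wx":0,"wy":0,"wz":0,"hand":85},{"dx":0,"dy":0,"dz":-0.8,"wx":0,"wy":0,"wz":0,"hand":85},{"dx":0,"dy":0,"dz":-1.6,"wx":0,"wy":0,"wz":0,"hand":85},{"dx":0,"dy":0,"dz":-2.4,"wx":0,"wy":0,"wz":0,"hand":85},{"dx":0,"dy":0,"dz":-2.4,"wx":0,"wy":0,"wz":0,"hand":85}]}}

```text
clock: 7.2
eef_pos: [0.4218, -0.1383, 0.2092]
tool_rot: [0.971, 0.238, 0.005, 0.003]
ft_force: [0.9, -0.2, -0.5]
grip_width: 0.0851
grasp_force: 0.0
```

```bash
python3 - <<'E'
from h import *
dial('side',pic('side','s4.png'))
for n in('side',):
  for d in bot.outline_of(n,'plate')[:5]: print(np.round(d['extent'],1),round(d['score'],2))
# predicted grip-top corners in side for plate at (588,171) yaw -2
for dx in(-4,0,4): print(dx,proj('side',np.array([[588+dx,201,115],[587+dx,141,115],[587+dx,171,99]])/1000).round(1).tolist())
a=cv2.imread('pics/side0.png')[205:275,265:325]; cv2.imwrite('pics/rp.png',cv2.resize(a,(510,595),interpolation=cv2.INTER_CUBIC))
go((588,171,190),-2)
E
```

```text
side cen [ 555.1 -153.9] axes [163.5 199.5] hand 13.9 marks [(np.int32(1878), [475.0, -111.8], 152.3), (np.int32(1654), [639.8, -124.2], 19.3)]
[257.2 237.3  13.3  44.3] 0.88
[299.5 212.4  25.6  32.1] 0.76
[341.9 232.3  40.9  41.6] 0.64
[292.1 237.9  15.1  31.8] 0.57
[259.2 333.2  20.5  30.8] 0.39
-4 [[291.0, 234.5], [298.2, 218.9], [295.1, 230.9]]
0 [[289.5, 234.2], [296.8, 218.6], [293.6, 230.7]]
4 [[288.0, 233.9], [295.3, 218.4], [292.2, 230.4]]
row d [ 5.847 -3.91   0.297] w [ 3.2000e-02 -8.0000e-03 -1.2096e+01] len 7.0 pos [ 419.  -137.4  204.7] j [-0.32  0.14 -0.22  1.21  0.    2.34] t 7.3
```

View pics/rp.png

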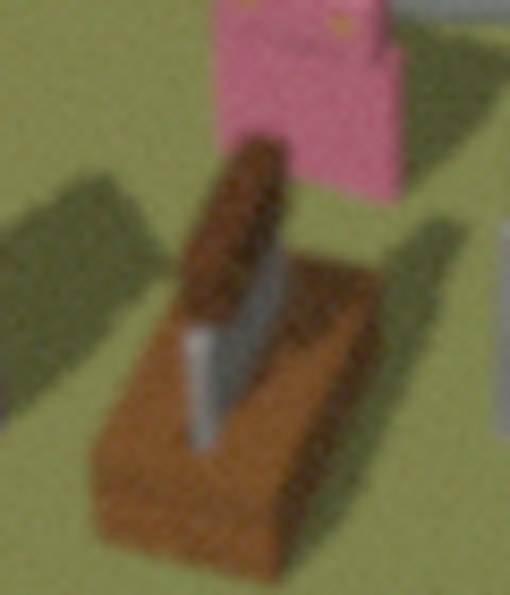

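The side crop shows the target plate in the rest, with its grip top running from (200,265) to (260,140). That matches a position of about (590,172).

Request:
{"op": "drive_tool", "data": {"rows": [{"dx":5.89,"dy":-3.91,"dz":0.3,"wx":0,"wy":0,"wz":-12.1,"hand":85},{"dx":5.89,"dy":-3.91,"dz":0.3,"wx":0,"wy":0,"wz":-12.1,"hand":85},{"dx":5.89,"dy":-3.91,"dz":0.3,"wx":0,"wy":0,"wz":-12.1,"hand":85},{"dx":5.89,"dy":-3.91,"dz":0.3,"wx":0,"wy":0,"wz":-12.1,"hand":85},{"dx":5.89,"dy":-3.91,"dz":0.3,"wx":0,"wy":0,"wz":-12.1,"hand":85},{"dx":5.89,"dy":-3.91,"dz":0.3,"wx":0,"wy":0,"wz":-12.1,"hand":85},{"dx":5.89,"dy":-3.91,"dz":0.3,"wx":0,"wy":0,"wz":-12.1,"hand":85},{"dx":5.89,"dy":-3.91,"dz":0.3,"wx":0,"wy":0,"wz":-12.1,"hand":85},{"dx":5.89,"dy":-3.91,"dz":0.3,"wx":0,"wy":0,"wz":-12.1,"hand":85},{"dx":5.89,"dy":-3.91,"dz":0.3,"wx":0,"wy":0,"wz":-12.1,"hand":85},{"dx":5.89,"dy":-3.91,"dz":0.3,"wx":0,"wy":0,"wz":-12.1,"hand":85},{"dx":5.89,"dy":-3.91,"dz":0.3,"wx":0,"wy":0,"wz":-12.1,"hand":85},{"dx":5.89,"dy":-3.91,"dz":0.3,"wx":0,"wy":0,"wz":-12.1,"hand":85}]}}

```text
clock: 8.6
eef_pos: [0.5891, 0.1711, 0.1894]
tool_rot: [0.72, 0.694, 0.0, 0.0]
ft_force: [0.2, 0.9, 0.1]
grip_width: 0.0851
grasp_force: 0.0
```

```bash
python3 - <<'E'
from h import *
go((590,172,91),-2); a=dial('top',pic('top','t5.png')); cv2.imwrite('pics/d5.png',a[:,:,::-1])
E
```

```text
row d [0.018 0.017 1.968] w [ 0.007 -0.002 -0.017] len 2.0 pos [589.1 171.1 189.4] j [ 0.28  0.49  0.23  1.31 -0.    1.89] t 8.6
top cen [ 564.5 -156.1] axes [156.  158.8] hand 21.1 marks [(np.int32(1653), [640.0, -124.2], 22.9)]
```

View pics/d5.png

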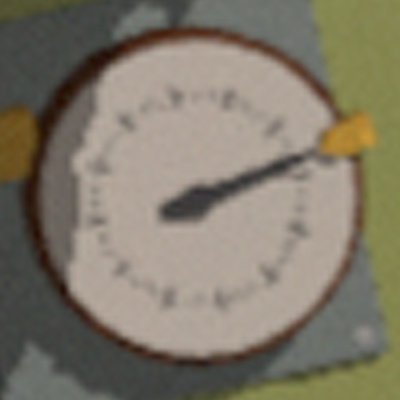

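With the knob free, the hand still points at the marker: about 21.5° against 22.9°, roughly 1.5 mm at the tip. Next I grasp the plate.

Request:
{"op": "drive_tool", "data": {"rows": [{"dx":0,"dy":0,"dz":0.6,"wx":0,"wy":0,"wz":0,"hand":85},{"dx":0,"dy":0,"dz":1.3,"wx":0,"wy":0,"wz":0,"hand":85},{"dx":0,"dy":0,"dz":1.95,"wx":0,"wy":0,"wz":0,"hand":85},{"dx":0,"dy":0,"dz":1.95,"wx":0,"wy":0,"wz":0,"hand":85},{"dx":0,"dy":0,"dz":1.95,"wx":0,"wy":0,"wz":0,"hand":12},{"dx":0,"dy":0,"dz":1.95,"wx":0,"wy":0,"wz":0,"hand":12},{"dx":0,"dy":0,"dz":1.95,"wx":0,"wy":0,"wz":0,"hand":12},{"dx":0,"dy":0,"dz":1.95,"wx":0,"wy":0,"wz":0,"hand":12},{"dx":0,"dy":0,"dz":1.95,"wx":0,"wy":0,"wz":0,"hand":12},{"dx":0,"dy":0,"dz":1.95,"wx":0,"wy":0,"wz":0,"hand":12},{"dx":0,"dy":0,"dz":1.95,"wx":0,"wy":0,"wz":0,"hand":12},{"dx":0,"dy":0,"dz":1.95,"wx":0,"wy":0,"wz":0,"hand":12},{"dx":0,"dy":0,"dz":1.95,"wx":0,"wy":0,"wz":0,"hand":12},{"dx":0,"dy":0,"dz":1.95,"wx":0,"wy":0,"wz":0,"hand":12}]}}

```text
clock: 10.05
eef_pos: [0.5897, 0.1725, 0.0929]
tool_rot: [0.719, 0.695, 0.001, 0.0]
ft_force: [-2.4, -0.1, 5.2]
grip_width: 0.0173
grasp_force: 59.2
```

Request:
{"op": "drive_tool", "data": {"rows": [{"dx":0,"dy":0,"dz":-0.3,"wx":0,"wy":0,"wz":0,"hand":12},{"dx":0,"dy":0,"dz":-0.6,"wx":0,"wy":0,"wz":0,"hand":12},{"dx":0,"dy":0,"dz":-1,"wx":0,"wy":0,"wz":0,"hand":12},{"dx":0,"dy":0,"dz":-1.5,"wx":0,"wy":0,"wz":0,"hand":12},{"dx":0,"dy":0,"dz":-2,"wx":0,"wy":0,"wz":0,"hand":12},{"dx":0,"dy":0,"dz":-2.6,"wx":0,"wy":0,"wz":0,"hand":12},{"dx":0,"dy":0,"dz":-2.6,"wx":0,"wy":0,"wz":0,"hand":12},{"dx":0,"dy":0,"dz":-2.6,"wx":0,"wy":0,"wz":0,"hand":12}]}}

```text
clock: 10.85
eef_pos: [0.5892, 0.1722, 0.2209]
tool_rot: [0.719, 0.695, 0.0, 0.0]
ft_force: [0.5, 0.1, -4.3]
grip_width: 0.0171
grasp_force: 59.0
```

```bash
python3 - <<'E'
from h import *
go((442,-245,222),12.4)
# stand pose fit: rectify block mouth (z=54) from first top picture, predicted axes overlay
im=cv2.imread('pics/top0.png'); g=np.arange(-70,70,.35)
c,s=np.cos(np.radians(12.4)),np.sin(np.radians(12.4)); X,Y=np.meshgrid(g,-g)
def rect(n,im):
    P=np.c_[442+c*X.ravel()-s*Y.ravel(),-245+s*X.ravel()+c*Y.ravel(),np.full(X.size,54)]/1000
    uv=proj(n,P).astype(np.float32).reshape(400,400,2); r=cv2.remap(im,uv[...,0],uv[...,1],cv2.INTER_CUBIC)
    cv2.line(r,(200,0),(200,399),(0,0,255),1); cv2.line(r,(0,200),(399,200),(0,0,255),1)
    return r
cv2.imwrite('pics/blk.png',np.hstack([rect('top',im),rect('side',cv2.imread('pics/side0.png'))]))
E
```

```text
row d [-8.442 -2.653 -0.023] w [ 3.000e-03 -1.000e-03 -2.877e+00] len 8.8 pos [589.2 172.2 220.9] j [ 0.28  0.48  0.3   1.39 -0.    1.89] t 10.85
```

View pics/blk.png

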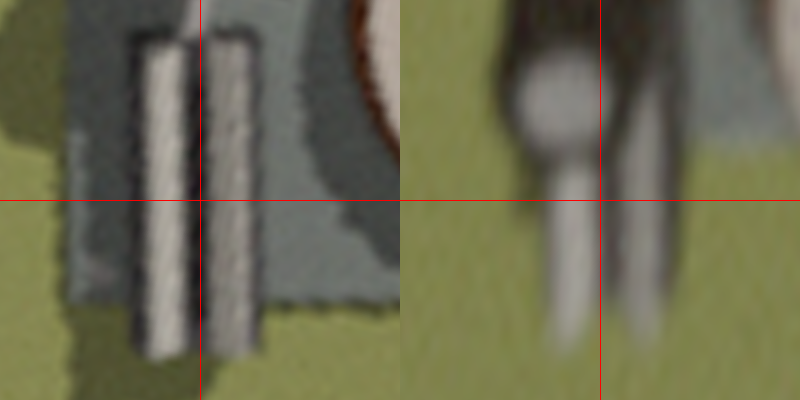

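Top rectified view: the slot centre is at about (199,195), within 2 mm of the estimate (442,-244). The yaw of 12.4° fits.

Request:
{"op": "drive_tool", "data": {"rows": [{"dx":-0.6,"dy":-0.2,"dz":0,"wx":0,"wy":0,"wz":-0.3,"hand":12},{"dx":-1.3,"dy":-0.4,"dz":0,"wx":0,"wy":0,"wz":-0.6,"hand":12},{"dx":-2.0,"dy":-0.6,"dz":0,"wx":0,"wy":0,"wz":-0.9,"hand":12},{"dx":-2.7,"dy":-0.8,"dz":0,"wx":0,"wy":0,"wz":-1.2,"hand":12},{"dx":-3.4,"dy":-1.0,"dz":0,"wx":0,"wy":0,"wz":-1.4,"hand":12},{"dx":-4.1,"dy":-1.2,"dz":0,"wx":0,"wy":0,"wz":-1.6,"hand":12},{"dx":-4.8,"dy":-1.5,"dz":0,"wx":0,"wy":0,"wz":-1.8,"hand":12},{"dx":-5.5,"dy":-1.7,"dz":0,"wx":0,"wy":0,"wz":-2,"hand":12},{"dx":-6.2,"dy":-1.9,"dz":0,"wx":0,"wy":0,"wz":-2.2,"hand":12},{"dx":-6.9,"dy":-2.1,"dz":0,"wx":0,"wy":0,"wz":-2.4,"hand":12},{"dx":-7.5,"dy":-2.3,"dz":0,"wx":0,"wy":0,"wz":-2.6,"hand":12},{"dx":-8.1,"dy":-2.5,"dz":0,"wx":0,"wy":0,"wz":-2.8,"hand":12},{"dx":-8.42,"dy":-2.65,"dz":0,"wx":0,"wy":0,"wz":-2.88,"hand":12},{"dx":-8.42,"dy":-2.65,"dz":0,"wx":0,"wy":0,"wz":-2.88,"hand":12},{"dx":-8.42,"dy":-2.65,"dz":0,"wx":0,"wy":0,"wz":-2.88,"hand":12},{"dx":-8.42,"dy":-2.65,"dz":0,"wx":0,"wy":0,"wz":-2.88,"hand":12}]}}

```text
clock: 12.45
eef_pos: [0.4419, -0.2429, 0.2202]
tool_rot: [0.626, 0.78, 0.0, -0.001]
ft_force: [-0.1, -0.3, -3.5]
grip_width: 0.0171
grasp_force: 59.0
```

```bash
python3 - <<'E'
from h import *
go((442,-244,98),12.4)
pic('side','s6.png'); a=cv2.imread('pics/s6.png')[90:240,270:470]; cv2.imwrite('pics/s6c.png',cv2.resize(a,(800,600),interpolation=cv2.INTER_CUBIC))
# expected pixel corners of plate lower edge if held upright
c,s=np.cos(np.radians(12.4)),np.sin(np.radians(12.4)); o=bot.get_obs()['eef_pos']*1000
for y in(-35,35):
  print((proj('side',np.array([[o[0]-s*y,o[1]+c*y,o[2]-77],[442-s*y,-244+c*y,54]])/1000)-[270,90]).round(1).tolist())
E
```

```text
row d [-0.026  0.     2.444] w [-0.016 -0.02   0.013] len 2.4 pos [ 441.9 -242.9  220.2] j [-0.5   0.26 -0.03  1.29  0.    0.85] t 12.45
[[102.2, 47.0], [99.7, 69.1]]
[[103.7, 58.4], [101.1, 80.9]]
```

View pics/s6c.png

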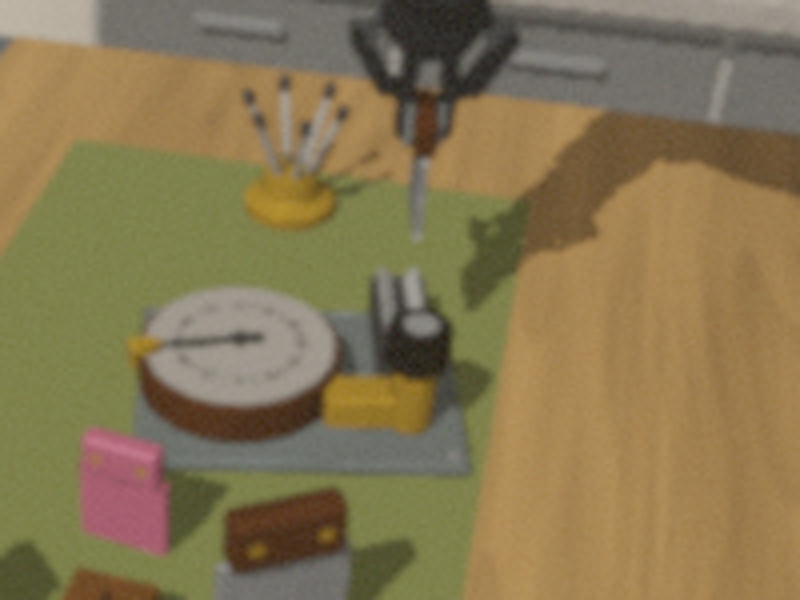

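The plate hangs upright over the slot, with its lower near corner at (417,238) as predicted. The slot's far end is at about (397,272), so I lower it.

Request:
{"op": "drive_tool", "data": {"rows": [{"dx":0,"dy":0,"dz":0.4,"wx":0,"wy":0,"wz":0,"hand":12},{"dx":0,"dy":0,"dz":0.8,"wx":0,"wy":0,"wz":0,"hand":12},{"dx":0,"dy":0,"dz":1.2,"wx":0,"wy":0,"wz":0,"hand":12},{"dx":0,"dy":0,"dz":1.5,"wx":0,"wy":0,"wz":0,"hand":12},{"dx":0,"dy":0,"dz":1.65,"wx":0,"wy":0,"wz":0,"hand":12},{"dx":0,"dy":0,"dz":1.8,"wx":0,"wy":0,"wz":0,"hand":12},{"dx":0,"dy":0,"dz":1.9,"wx":0,"wy":0,"wz":0,"hand":12},{"dx":0,"dy":0,"dz":2.0,"wx":0,"wy":0,"wz":0,"hand":12},{"dx":0,"dy":0,"dz":2.0,"wx":0,"wy":0,"wz":0,"hand":12}]}}

```text
clock: 13.4
eef_pos: [0.442, -0.2438, 0.121]
tool_rot: [0.626, 0.779, -0.0, -0.0]
ft_force: [-0.0, 0.2, -3.4]
grip_width: 0.0175
grasp_force: 59.1
```

Request:
{"op": "drive_tool", "data": {"rows": [{"dx":0,"dy":0,"dz":0.1,"wx":0,"wy":0,"wz":0,"hand":12},{"dx":0,"dy":0,"dz":0.2,"wx":0,"wy":0,"wz":0,"hand":12},{"dx":0,"dy":0,"dz":0.3,"wx":0,"wy":0,"wz":0,"hand":12},{"dx":0,"dy":0,"dz":0.38,"wx":0,"wy":0,"wz":0,"hand":12},{"dx":0,"dy":0,"dz":0.44,"wx":0,"wy":0,"wz":0,"hand":12},{"dx":0,"dy":0,"dz":0.48,"wx":0,"wy":0,"wz":0,"hand":12},{"dx":0,"dy":0,"dz":0.48,"wx":0,"wy":0,"wz":0,"hand":12},{"dx":0,"dy":0,"dz":0.48,"wx":0,"wy":0,"wz":0,"hand":12}]}}

```text
clock: 14.2
eef_pos: [0.4423, -0.244, 0.0974]
tool_rot: [0.626, 0.779, 0.0, 0.0]
ft_force: [-0.4, 0.2, -3.3]
grip_width: 0.0168
grasp_force: 59.1
```

Request:
{"op": "drive_tool", "data": {"rows": [{"dx":0,"dy":0,"dz":0.03,"wx":0,"wy":0,"wz":0,"hand":12},{"dx":0,"dy":0,"dz":0.05,"wx":0,"wy":0,"wz":0,"hand":12},{"dx":0,"dy":0,"dz":0.05,"wx":0,"wy":0,"wz":0,"hand":12}]}}

```text
clock: 14.5
eef_pos: [0.4425, -0.2442, 0.0968]
tool_rot: [0.627, 0.779, 0.0, 0.001]
ft_force: [-3.4, 2.8, 9.5]
grip_width: 0.0174
grasp_force: 60.9
```

Floor contact at z ≈ 0.097, as predicted. I release and retreat.

Request:
{"op": "drive_tool", "data": {"rows": [{"dx":0,"dy":0,"dz":-0.02,"wx":0,"wy":0,"wz":0,"hand":70},{"dx":0,"dy":0,"dz":-0.02,"wx":0,"wy":0,"wz":0,"hand":70},{"dx":0,"dy":0,"dz":-0.02,"wx":0,"wy":0,"wz":0,"hand":70},{"dx":0,"dy":0,"dz":-0.02,"wx":0,"wy":0,"wz":0,"hand":70},{"dx":0,"dy":0,"dz":-0.02,"wx":0,"wy":0,"wz":0,"hand":70},{"dx":0,"dy":0,"dz":-0.02,"wx":0,"wy":0,"wz":0,"hand":70},{"dx":0,"dy":0,"dz":-0.02,"wx":0,"wy":0,"wz":0,"hand":70},{"dx":0,"dy":0,"dz":-0.6,"wx":0,"wy":0,"wz":0,"hand":70},{"dx":0,"dy":0,"dz":-1.3,"wx":0,"wy":0,"wz":0,"hand":70},{"dx":0,"dy":0,"dz":-2,"wx":0,"wy":0,"wz":0,"hand":70},{"dx":0,"dy":0,"dz":-2.6,"wx":0,"wy":0,"wz":0,"hand":70},{"dx":0,"dy":0,"dz":-2.6,"wx":0,"wy":0,"wz":0,"hand":70},{"dx":0,"dy":0,"dz":-2.6,"wx":0,"wy":0,"wz":0,"hand":70}]}}

```text
clock: 15.8
eef_pos: [0.4425, -0.2441, 0.2253]
tool_rot: [0.626, 0.779, 0.0, 0.001]
ft_force: [-0.3, -0.1, -1.6]
grip_width: 0.0704
grasp_force: 0.0
```

```bash
python3 - <<'E'
from h import *
pic('side','s7.png'); a=cv2.imread('pics/s7.png')[90:240,270:470]; cv2.imwrite('pics/s7c.png',cv2.resize(a,(800,600),interpolation=cv2.INTER_CUBIC))
print(proj('side',np.array([[442,-244,119],[442-.215*30,-244+29,119],[442-.215*30,-244+29,87]])/1000)*4-np.array([1080,360]))
E
```

```text
[[409.14641157 235.04076484]
 [411.89902131 254.88604828]
 [408.0593595  287.34417294]]
```

View pics/s7c.png

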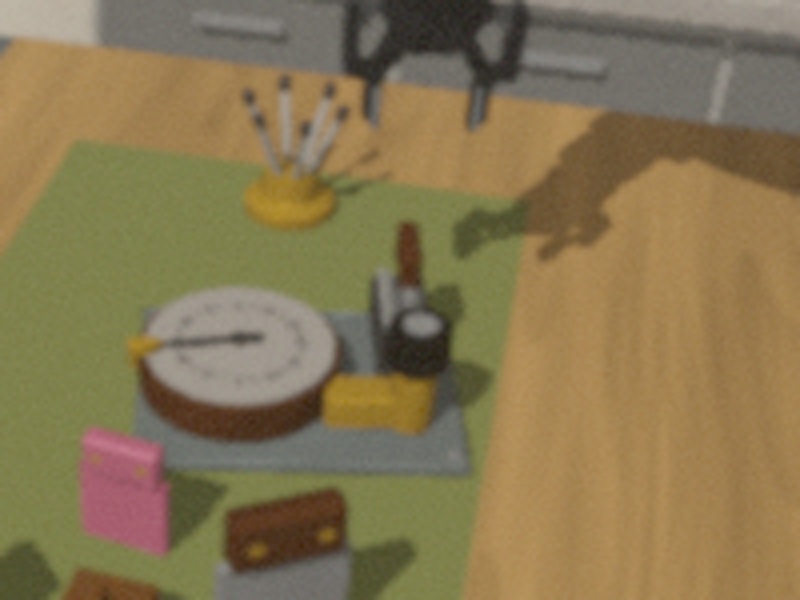

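The plate stands in the slot with its grip top at about (409,235) and its near bottom at (408,287), exactly as predicted for fully home. The hand still meets the marker at (160,345).

```bash
python3 -c "
from workcell import bot; print(bot.job_done())"
```

```text
the job is handed in; nothing more can be done
None
```

I set the dial's hand to the marker (about 1.5 mm off by camera), lowered the lock plate fully into the slot and let go of both, then handed the job in; no verdict came back.

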